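Find the socket that fits the jig's nut

ROBOT

A 6-joint arm with a two-finger parallel gripper is mounted at the origin on the work surface. World frame = base frame: x ahead of the robot, y to its left, z up, the work surface at z = 0. Lengths are in m, angles in degrees, forces in N, time in s.
With the tool pointing down it reaches from about 0.4 to 0.825 m from the base axis. Payload 7 kg.
Tool frame: the origin (TCP) lies on the centre line of the jaws, within the pads' length; the fingertips stand 22 mm ahead of it and the grasp point (between the pads) lies 3 mm ahead of it; z points along the fingers, y is the line along which they close (so a half turn about z gives the same grasp; the last joint's range is limited). The gripper opens to 88 mm and grips with 3 to 60 N. Pads are 19 mm wide; open, the fingers measure 130 mm over their backs; the gripper's body (78 mm by 193 mm) begins 47 mm behind the grasp point.
Start: joints at [-58.608, 20.546, 0.682, 0, -70.136, -16.507], TCP at [0.173, -0.652, 0.249] pointing down, gripper open.
Joint ranges: [-176.03, 176.03], [-82.01, 121.73], [-58.28, 71.71], [-173.87, 95.51], [-174.79, -0.11], [-173.66, 173.66]. Speed limits (degrees/s): [136.94, 136.94, 172.46, 180, 180, 180].

INTERFACE

Orientations are given as [roll, pitch, yaw] about the fixed x, y, z axes, in that order (R = Rz(yaw) Ry(pitch) Rx(roll)).
In Python, from plant import get_state, cams, r gives the robot as it stands.
- The arm moves only by the tool apply_moves, never from a script. Its argument "targets" is a list of rows, each an object with "dp": the shift along the world's x, y, z in m, a list of three; "yaw": the turn about the world's z in degrees. In form: [{"dp": [x, y, z], "yaw": yaw}, ...]. A call has 1 to 20 rows; each row is the pose to reach, as a shift and turn from the pose commanded when the call began; what a row does not reach only later rows make up. A row lasts 1/12 s, in which the tool goes at most 41.7 mm and 7.16 degrees, less where a joint would pass 70% of its speed; a pose out of reach is approached as far as the arm can. A call with a gripper value outside its range is refused whole. "grip" is the gripper command: -1 is fully open, 1 is shut, values between are in proportion, set as the call begins (left out, the last holds). The fingers move at their own pace and stop on an object; "squeeze" is the grip in N (left out, the last holds). Time passes only in rows, so rows that repeat a pose let the fingers close. It gives the time, the measured TCP pose, the force, the opening and the grip force at its end, in the units of the state.
- get_state(): the state, without advancing time (a new reading comes with each control period).
- cams.capture(name): name is "scene" or "top" or "wrist"; returns a dict with "image" (420x560x3 uint8, red, green, blue), "range_z" (420x560 float32, m along the optical axis (not along the pixel's ray), 0 where there is no reading), "fx", "fy", "cx", "cy" (pixels), "R" (3x3) and "t" (3): a world point X has camera coordinates R X + t; the wrist camera has in their place "T_tool_cam" (4x4, takes a point from camera to tool coordinates, whose origin is the TCP and whose axes are the flange's). Camera axes: x right, y down, z forward; pixel columns grow to the right and rows downward; lengths in m; the calibration is good to about 2 mm. A picture is of the moment at which its call begins: read the wrist's pose just before it.
- r.close_job(): hands the job in; it is judged then, once.
The state is a dict: "time_s": time; "joints": joint angles; "qd": joint speeds; "joint_torque": joint torques, N m; "tcp_pos": TCP position; "eef_rot": TCP orientation; "contact_force": force on the tool from outside, world axes, zero at the start; "moment": the same for the moment, N m; "gripper_width": finger opening in m; "gripper_force": force on a finger pad.
Only numpy, scipy, OpenCV 4.12 (cv2) and the standard library are available. Lean on these libraries where they do the work, as an engineer would, in place of code of your own. Each camera call takes 0.05 s, during which the arm holds its last target. There are 200 camera calls.

TASK

The glueing jig's nut has to be tightened: try the three sockets on the hex nut until you find the one that fits, and finish with that one fully seated on the nut, down on its washer, while still holding it by the gripper. The sockets that do not fit must end up standing upright, mouth down, on the bench top itself, and everything else on the bench is left where it is.

Things in the scene. Friction and masses are not known exactly. Their poses are not given: they have to be found in the camera images.
- nut (a point): centre of the washer's top face, where a seated socket's rim rests, 59 mm above the bench; z up. The fixed hex nut stands on it: 30 mm across flats, flats facing +x and -x (alike every 60 degrees), 16 mm high, top 4 mm tapering to 26 mm round; a 20 mm stud end stands 6 mm out of it. The right socket has 1.5 mm clearance all round; the two wrong ones are too small and stop on the nut's top, rim 16 mm above the washer
- jig_base (a point): centre of the underside of the fixed glueing jig, 59 mm straight below nut: white board 240 (x) by 150 (y) by 30 mm, two pine strips 20 mm thick on it, across them a grey steel strap 60 (x) by 140 (y) by 6 mm with a washer 52 mm across
- socket_p_mid (a point): centre of one of three sockets alike outside (0.4 kg, which one fits is unknown), 39 mm above its rim; stands mouth down, z up. 78 mm high: dark round body 46 mm across to 33 mm, shoulder to 40 mm, then a bright flat adapter 40-78 mm above the rim, 34 mm wide along x, 12 thick along y: pinch it across y. Hexagonal mouth 26 mm deep, its flats face +x and -x (alike every 60 degrees)
- socket_q_mid (a point): centre of one of three sockets alike outside (0.4 kg, which one fits is unknown), 39 mm above its rim; stands mouth down, z up. 78 mm high: dark round body 46 mm across to 33 mm, shoulder to 40 mm, then a bright flat adapter 40-78 mm above the rim, 34 mm wide along x, 12 thick along y: pinch it across y. Hexagonal mouth 26 mm deep, its flats face +x and -x (alike every 60 degrees)
- socket_r_mid (a point): centre of one of three sockets alike outside (0.4 kg, which one fits is unknown), 39 mm above its rim; stands mouth down, z up. 78 mm high: dark round body 46 mm across to 33 mm, shoulder to 40 mm, then a bright flat adapter 40-78 mm above the rim, 34 mm wide along x, 12 thick along y: pinch it across y. Hexagonal mouth 26 mm deep, its flats face +x and -x (alike every 60 degrees)
- offcut: loose pine offcut 42 by 28 by 20 mm, lying among the sockets, a bystander to be left alone; origin at its underside
- batten: loose pine batten 45 by 130 by 22 mm, behind the jig, a bystander to be left alone; origin at its underside
- tape: loose black tape measure about 65 by 50 by 32 mm, a bystander to be left alone; origin at its underside
- hammer: loose hammer lying on the bench right of the jig, a bystander to be left alone; origin at its underside
- glue: loose white glue bottle, 56 mm across, 150 mm high, a bystander to be left alone; origin at its underside
- jar: loose jar, 60 mm across, 70 mm high, a bystander to be left alone; origin at its underside
- driver: loose black-handled screwdriver lying at the back, a bystander to be left alone; origin at its underside
Not all that is in view belongs to the job. Leave any yellow look-alike of the part that bears socket_r_mid alone.

How it is judged:
By the outcome, as a careful person would: the job done as asked, in the order asked, and still so for the second after the job is handed in, while the arm keeps its last pose, push and grip.
It also fails if it takes over 72 s, if anything falls off the work surface, if the arm or the gripper's body presses on something with over 40 N, if the wrist force passes 120 N, or if a joint passes its speed limit or range.

## Working session

There is one attempt and no reset: what is moved stays moved. The work goes in short steps, Python scripts to look and compute and a tool call to move; the robot and the scene stay as the last step left them, time stands still between calls to the robot, and variables do not carry over. Pictures are saved under pics/ and viewed, at most 10 in all, crops included, and the job is handed in when it is done.

Besides the shell and the picture viewer there is one more tool, called by a JSON object that holds its "fn" and its "kwargs". apply_moves: Moves the arm, as the interface text tells. Its arguments: {"type":"object","properties":{"targets":{"type":"array","items":{"type":"object","properties":{"dp":{"type":"array","items":{"type":"number"}},"yaw":{"type":"number"}}}},"grip":{"type":"number"},"squeeze":{"type":"number"}},"required":["targets"]}

```bash
ls; mkdir -p pics
python3 - <<'E'
from plant import get_state, cams, r
import cv2, numpy as np, pickle
s=get_state(); print(s)
for n in ("scene","top"):
    c=cams.capture(n); pickle.dump(c,open(f"{n}0.pkl","wb"))
    cv2.imwrite(f"pics/{n}0.png",c["image"][:,:,::-1])
    print(n,c["fx"],c["cx"],c["cy"],np.round(c["R"],3).tolist(),c["t"])
E
```

```text
pics
{'time_s': 0.0, 'joints': array([-5.86072559e+01,  2.05908449e+01,  6.33470898e-01, -1.81704650e-02,
       -7.01360586e+01, -1.65057313e+01]), 'qd': array([-0.11064318, -0.0001722 , -0.01068581, -0.03909997, -0.0566133 ,
        0.03911047]), 'joint_torque': array([ 1.04900992e-03, -5.82720709e+01,  2.93060321e+01,  6.99753106e+00,
        6.84678686e-03, -1.65378224e-04]), 'tcp_pos': array([ 0.1732527 , -0.65191824,  0.24763315]), 'eef_rot': array([ 1.79905564e+02, -1.01700689e-02, -1.65119167e+02]), 'contact_force': array([-0.419093  , -0.10008666, -1.14491883]), 'moment': array([-0.04207606,  0.02540755, -0.00104991]), 'gripper_force': 0.0, 'gripper_width': 0.08775198538463809}
scene 438.1680290331114 276.1921337266082 203.2064918973145 [[0.021, 1.0, 0.013], [0.612, -0.003, -0.791], [-0.79, 0.024, -0.612]] [ 0.01633645 -0.2920294   1.69613967]
top 529.8843166173343 290.5008193411126 204.68135846781678 [[0.006, -1.0, 0.017], [-0.998, -0.007, -0.067], [0.067, -0.017, -0.998]] [-0.05853623  0.5985795   1.28625999]
```

View pics/scene0.png

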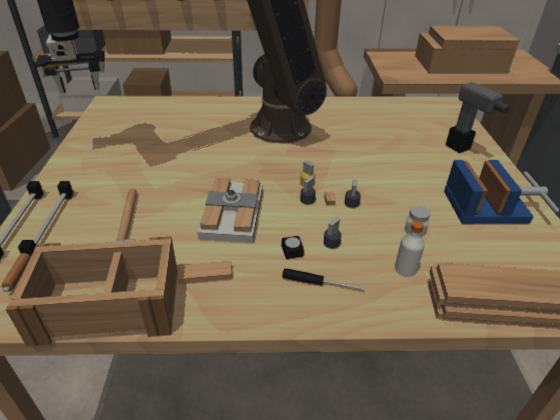

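View pics/top0.png

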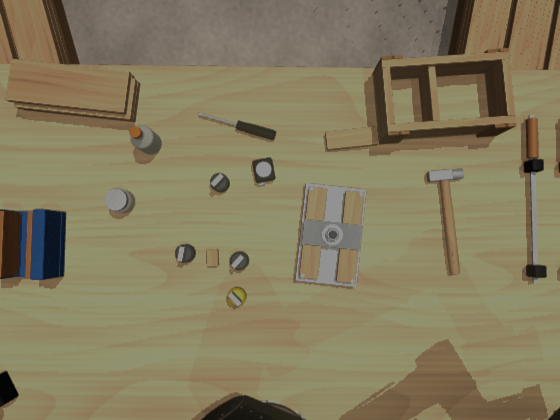

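The top view shows dark sockets at about (220,183), (186,254) and (239,261), with the yellow look-alike at (236,296). The offcut is at (212,257) and the nut at (333,235). The jig is turned a few degrees. Next I'll get coarse positions from the range image and colour, checked against the scene view.

```bash
cat > h.py <<'E'
import numpy as np, cv2, pickle
from scipy.spatial.transform import Rotation as Ro
def cam_pose(c,s=None):
    """returns Rwc, camera centre"""
    if "R" in c: return c["R"].T, -c["R"].T@c["t"]
    T=np.eye(4); T[:3,:3]=Ro.from_euler("xyz",s["eef_rot"],degrees=True).as_matrix(); T[:3,3]=s["tcp_pos"]
    T=T@c["T_tool_cam"]; return T[:3,:3],T[:3,3]
def rays(c,uv,s=None):
    R,o=cam_pose(c,s); uv=np.atleast_2d(uv).astype(float)
    d=np.c_[(uv[:,0]-c["cx"])/c["fx"],(uv[:,1]-c["cy"])/c["fy"],np.ones(len(uv))]@R.T
    return o,d
def on_plane(c,uv,z,s=None):
    o,d=rays(c,uv,s); return o+d*((z-o[2])/d[:,2])[:,None]
def cloud(c,s=None):
    v,u=np.mgrid[:420,:560]; o,d=rays(c,np.c_[u.ravel(),v.ravel()],s)
    return (o+d*c["range_z"].reshape(-1,1)).reshape(420,560,3)
def tri(c1,uv1,c2,uv2,s1=None,s2=None):
    o1,d1=rays(c1,uv1,s1);o2,d2=rays(c2,uv2,s2)
    A=np.c_[d1[0],-d2[0]];k=np.linalg.lstsq(A,o2-o1,rcond=None)[0]
    p,q=o1+k[0]*d1[0],o2+k[1]*d2[0]; return (p+q)/2,np.linalg.norm(p-q)
E
python3 - <<'E'
from h import *
ct=pickle.load(open("top0.pkl","rb"));cs=pickle.load(open("scene0.pkl","rb"))
P=cloud(ct);Q=cloud(cs)
print("bench z",np.median(P[300:340,180:260,2]))
for n,(u,v) in dict(A=(220,183),B=(186,254),C=(239,261),Y=(236,296),off=(212,257),nut=(333,235)).items():
    w=P[v-22:v+22,u-16:u+16].reshape(-1,3); 
    z0=0.066 if n!="off" else .012
    m=w[:,2]>z0; q=w[m]
    print(n,m.sum(),np.round(np.median(q,0),4),np.round(q[:,2].max(),4),"body",np.round(w[(w[:,2]>.01)].mean(0),4))
    # scene cloud near the same xy
    if m.sum():
        c=np.median(q,0); d=np.linalg.norm(Q[...,:2]-c[:2],axis=2)<.03; k=d&(Q[...,2]>z0)
        if k.sum(): print("   scene",k.sum(),np.round(np.median(Q[k],0),4),Q[k][:,2].max())
c=on_plane(ct,[[307,184],[365,188],[354,287],[296,282]],.03);print(np.round(c,3).tolist())
E
```

```text
bench z 0.00019426471368000353
A 88 [0.652  0.12   0.0773] 1.3243 body [0.6476 0.1146 0.0787]
   scene 72 [0.6562 0.1186 0.0766] 0.08140438059788624
B 93 [0.4802 0.2017 0.0776] 1.3243 body [0.4806 0.1947 0.07  ]
   scene 39 [0.4886 0.2001 0.0767] 0.08085557248821973
C 87 [0.4645 0.0687 0.0782] 1.3243 body [0.4644 0.0661 0.0794]
   scene 57 [0.4657 0.069  0.0756] 0.08005772373204123
Y 89 [0.3761 0.0764 0.0783] 1.3243 body [0.3787 0.0731 0.0622]
   scene 52 [0.3777 0.0756 0.0757] 0.08072029574040551
off 202 [0.4694 0.1362 0.0198] 1.3243 body [0.47   0.1322 0.0513]
   scene 92 [0.4736 0.1346 0.0191] 0.024472415377057133
nut 146 [ 0.5267 -0.1516  0.0766] 1.3243 body [ 0.5257 -0.1551  0.0544]
   scene 83 [ 0.5348 -0.1545  0.0739] 0.08429720668799767
[[0.65, -0.095, 0.03], [0.641, -0.237, 0.03], [0.399, -0.21, 0.03], [0.41, -0.069, 0.03]]
```

{"fn": "apply_moves", "kwargs": {"targets": [{"dp":[0.357,0.5,0.05],"yaw":-20},{"dp":[0.357,0.5,0.05],"yaw":-20},{"dp":[0.357,0.5,0.05],"yaw":-20},{"dp":[0.357,0.5,0.05],"yaw":-20},{"dp":[0.357,0.5,0.05],"yaw":-20},{"dp":[0.357,0.5,0.05],"yaw":-20},{"dp":[0.357,0.5,0.05],"yaw":-20},{"dp":[0.357,0.5,0.05],"yaw":-20},{"dp":[0.357,0.5,0.05],"yaw":-20},{"dp":[0.357,0.5,0.05],"yaw":-20},{"dp":[0.357,0.5,0.05],"yaw":-20},{"dp":[0.357,0.5,0.05],"yaw":-20},{"dp":[0.357,0.5,0.05],"yaw":-20},{"dp":[0.357,0.5,0.05],"yaw":-20},{"dp":[0.357,0.5,0.05],"yaw":-20},{"dp":[0.357,0.5,0.05],"yaw":-20},{"dp":[0.357,0.5,0.05],"yaw":-20},{"dp":[0.357,0.5,0.05],"yaw":-20}]}}

```text
time_s: 1.6
tcp_pos: [0.5301, -0.1521, 0.2981]
eef_rot: [-180.0, -0.1, 174.9]
contact_force: [0.1, 0.1, -0.0]
gripper_width: 0.0878
gripper_force: 0.0
```

```bash
cat > shot.py <<'E'
import sys
from plant import get_state, cams
from h import *
n=sys.argv[1]; s=get_state(); c=cams.capture("wrist"); pickle.dump((c,s),open(n+".pkl","wb"))
cv2.imwrite(f"pics/{n}.png",c["image"][:,:,::-1])
print(s["time_s"],np.round(s["tcp_pos"],4),np.round(s["eef_rot"],2),np.round(s["contact_force"],1))
print(np.round(c["T_tool_cam"],3).tolist(),c["fx"],c["cx"],c["cy"],"centre px on bench",np.round(on_plane(c,[[c["cx"],c["cy"]]],0,s),3))
E
python3 shot.py nut1
```

```text
1.6 [ 0.5301 -0.1521  0.2981] [-1.8000e+02 -6.0000e-02  1.7493e+02] [ 0.1  0.1 -0. ]
[[-0.0, -0.95, -0.311, 0.084], [1.0, -0.001, 0.001, -0.001], [-0.002, -0.311, 0.95, -0.136], [0.0, 0.0, 0.0, 1.0]] 296.65131878938945 281.9959196885674 211.72023145956314 centre px on bench [[ 0.588 -0.157  0.   ]]
```

View pics/nut1.png

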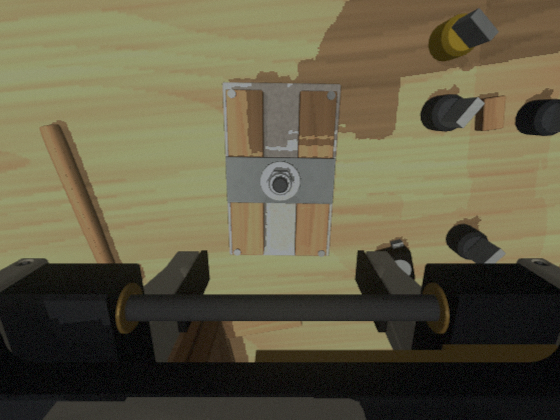

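The wrist view shows the nut at (280,182) with the jig square to the image. The fingers take up rows 250 and below, and the sockets are at upper and middle right. I'll lower for a second view of the nut.

{"fn": "apply_moves", "kwargs": {"targets": [{"dp":[0,0,-0.04],"yaw":-1},{"dp":[0,0,-0.08],"yaw":-1},{"dp":[0,0,-0.09],"yaw":-1},{"dp":[0,0,-0.09],"yaw":-1},{"dp":[0,0,-0.09],"yaw":-1}]}}

```text
time_s: 2.07
tcp_pos: [0.5305, -0.1533, 0.2097]
eef_rot: [-179.9, -0.0, 173.9]
contact_force: [0.2, -0.2, 0.6]
gripper_width: 0.0879
gripper_force: 0.0
```

```bash
python3 shot.py nut2
python3 - <<'E'
from h import *
for n in("nut1","nut2"):
    c,s=pickle.load(open(n+".pkl","rb")); P=cloud(c,s); near=np.linalg.norm(P[...,:2]-[.527,-.153],axis=2)
    lay=lambda a,b,r:(P[...,2]>a)&(P[...,2]<b)&(near<r)
    for nm,a,b,r in(("bench",-.01,.01,.3),("board",.025,.036,.15),("strap",.05,.0575,.08),("washer",.0575,.0625,.035),("nut",.072,.0775,.03),("stud",.0785,.09,.03)):
        m=lay(a,b,r); 
        if m.sum()<5: print(nm,m.sum());continue
        q=P[m]; print(n,nm,m.sum(),"mean",np.round(q.mean(0),4),"rect",[np.round(x,4) for x in cv2.minAreaRect((q[:,:2]*1000).astype(np.float32))])
c,s=pickle.load(open("nut2.pkl","rb"))
im=c["image"][120:330,170:390]; cv2.imwrite("pics/nut2c.png",cv2.resize(im[:,:,::-1],None,fx=3,fy=2.8 and 3,interpolation=cv2.INTER_CUBIC)[:600])
E
```

```text
2.0667 [ 0.5305 -0.1533  0.2097] [-179.95   -0.    173.85] [ 0.2 -0.2  0.6]
[[-0.0, -0.95, -0.311, 0.084], [1.0, -0.001, 0.001, -0.001], [-0.002, -0.311, 0.95, -0.136], [0.0, 0.0, 0.0, 1.0]] 296.65131878938945 281.9959196885674 211.72023145956314 centre px on bench [[ 0.56  -0.157  0.   ]]
nut1 bench 84134 mean [ 4.814e-01 -1.581e-01  1.000e-04] rect [array([ 567.6694, -156.5593]), array([599.5692, 517.3743]), np.float64(84.8995)]
nut1 board 5514 mean [ 0.5004 -0.1524  0.03  ] rect [array([ 526.8022, -155.1346]), array([150.2192, 239.5989]), np.float64(84.0117)]
nut1 strap 5393 mean [ 0.5238 -0.1531  0.0542] rect [array([ 526.1848, -155.2368]), array([140.0728, 151.3919]), np.float64(83.8771)]
nut1 washer 711 mean [ 0.5248 -0.1547  0.059 ] rect [array([ 526.4243, -153.1778]), array([61.2714, 55.51  ]), np.float64(82.6041)]
nut1 nut 208 mean [ 0.5249 -0.1552  0.0745] rect [array([ 526.5147, -155.1301]), array([28.3752, 27.5021]), np.float64(39.7734)]
nut1 stud 197 mean [ 0.5266 -0.1554  0.0812] rect [array([ 527.0292, -155.5052]), array([18.4844, 18.7666]), np.float64(39.7015)]
nut2 bench 105626 mean [ 4.785e-01 -1.588e-01  1.000e-04] rect [array([ 560.8087, -156.6822]), array([599.8436, 446.4515]), np.float64(83.8179)]
nut2 board 8363 mean [ 0.4965 -0.1518  0.03  ] rect [array([ 526.6249, -155.1715]), array([150.4543, 239.4755]), np.float64(83.8959)]
nut2 strap 8733 mean [ 0.5224 -0.153   0.0542] rect [array([ 526.9301, -155.2364]), array([139.9149, 152.554 ]), np.float64(84.2303)]
nut2 washer 1133 mean [ 0.5238 -0.1545  0.059 ] rect [array([ 527.244, -150.208]), array([56.2369, 61.2422]), np.float64(0.3188)]
nut2 nut 331 mean [ 0.5243 -0.155   0.0745] rect [array([ 527.1343, -155.1296]), array([27.6682, 28.4927]), np.float64(12.5904)]
nut2 stud 333 mean [ 0.5265 -0.1552  0.0811] rect [array([ 527.1855, -155.0568]), array([18.8112, 19.4927]), np.float64(82.7425)]
```

View pics/nut2c.png

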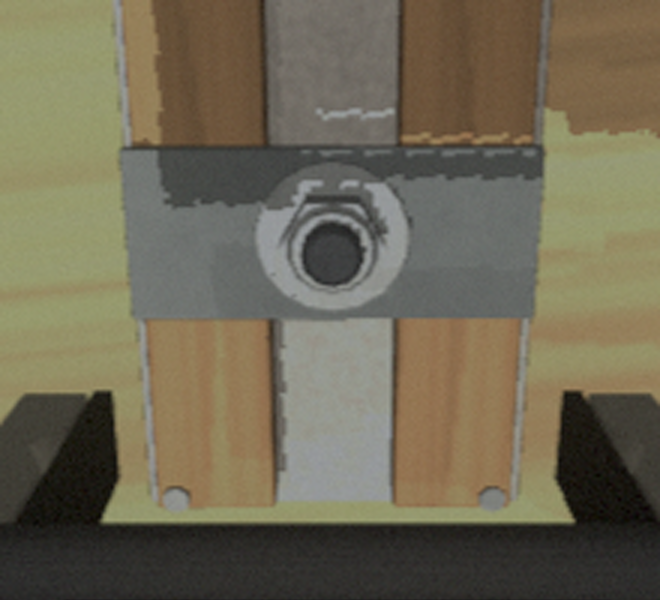

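Nut: washer at (0.5268, -0.1552), z 0.059, jig yaw about -6°. The crop shows a nut flat facing image-up, which agrees with that. On to socket A.

{"fn": "apply_moves", "kwargs": {"targets": [{"dp":[0.122,0.273,0.02]},{"dp":[0.122,0.273,0.02]},{"dp":[0.122,0.273,0.02]},{"dp":[0.122,0.273,0.02]},{"dp":[0.122,0.273,0.02]},{"dp":[0.122,0.273,0.02]},{"dp":[0.122,0.273,0.02]},{"dp":[0.122,0.273,0.02]},{"dp":[0.122,0.273,0.02]},{"dp":[0.122,0.273,0.02]}], "grip": 0.0}}

```text
$.targets[0]: bad value
```

```bash
python3 shot.py A1
cat > sock.py <<'E'
import sys
from h import *
n=sys.argv[1]; g=np.array([float(sys.argv[2]),float(sys.argv[3])])
c,s=pickle.load(open(n+".pkl","rb")); P=cloud(c,s); near=np.linalg.norm(P[...,:2]-g,axis=2)
m=(near<.035)&(P[...,2]>.074)&(P[...,2]<.082); q=P[m]
rc=cv2.minAreaRect((q[:,:2]*1000).astype(np.float32)); (w,h),a=rc[1],rc[2]
print("top",m.sum(),np.round(q.mean(0),4),rc)
# rim of the dark body from bench: points 25..40 mm high
b=P[(near<.04)&(P[...,2]>.028)&(P[...,2]<.0345)]; print("body",len(b),np.round(b.mean(0),4),cv2.minEnclosingCircle((b[:,:2]*1000).astype(np.float32)))
yaw=(a if w>h else a+90); yaw=(yaw+90)%180-90; cx,cy=np.array(rc[0])/1000
print("adapter yaw",yaw,"centre",cx,cy); t=s["eef_rot"][2]
print("dp to grasp (xy)",cx-s["tcp_pos"][0],cy-s["tcp_pos"][1],"dz to tcp .066:",.066-s["tcp_pos"][2],"turn",(yaw-t+90)%180-90)
E
python3 sock.py A1 .652 .12
```

```text
2.1167 [ 0.5313 -0.1532  0.2106] [-1.7997e+02  1.3000e-01  1.7387e+02] [ 0.4 -0.2  0.5]
[[-0.0, -0.95, -0.311, 0.084], [1.0, -0.001, 0.001, -0.001], [-0.002, -0.311, 0.95, -0.136], [0.0, 0.0, 0.0, 1.0]] 296.65131878938945 281.9959196885674 211.72023145956314 centre px on bench [[ 0.561 -0.156  0.   ]]
top 0 [nan nan nan] ((0.0, 0.0), (0.0, 0.0), 0.0)
body 125 [0.6351 0.1115 0.0316] ((639.342041015625, 115.09230041503906), 16.839670181274414)
adapter yaw -90.0 centre 0.0 0.0
dp to grasp (xy) -0.5313306595721359 0.1531582794691216 dz to tcp .066: -0.1446474951516755 turn -83.86790964626562sock.py:7: RuntimeWarning: Mean of empty slice.
  print("top",m.sum(),np.round(q.mean(0),4),rc)
  ret = um.true_divide(
```

View pics/A1.png

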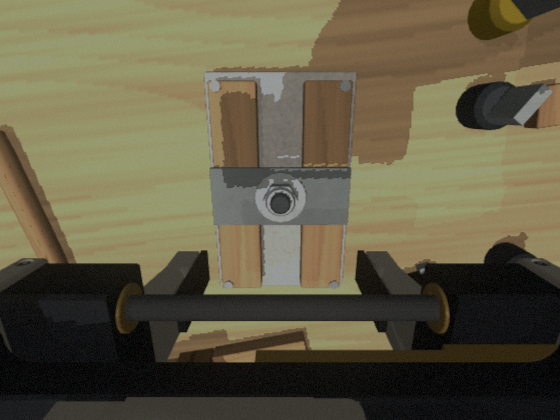

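The move was refused because yaw is required in every row, so this picture still shows the nut at (280,200). Resending with yaw included.

{"fn": "apply_moves", "kwargs": {"targets": [{"dp":[0.122,0.273,0.02],"yaw":0},{"dp":[0.122,0.273,0.02],"yaw":0},{"dp":[0.122,0.273,0.02],"yaw":0},{"dp":[0.122,0.273,0.02],"yaw":0},{"dp":[0.122,0.273,0.02],"yaw":0},{"dp":[0.122,0.273,0.02],"yaw":0},{"dp":[0.122,0.273,0.02],"yaw":0},{"dp":[0.122,0.273,0.02],"yaw":0},{"dp":[0.122,0.273,0.02],"yaw":0},{"dp":[0.122,0.273,0.02],"yaw":0}], "grip": 0.0}}

```text
time_s: 3.0
tcp_pos: [0.6529, 0.1214, 0.23]
eef_rot: [180.0, 0.1, 174.0]
contact_force: [-0.1, -0.9, -0.6]
gripper_width: 0.044
gripper_force: 0.0
```

```bash
python3 shot.py A2; python3 sock.py A2 .652 .12
```

```text
3.0 [0.6529 0.1214 0.23  ] [1.7996e+02 1.0000e-01 1.7396e+02] [-0.1 -0.9 -0.6]
[[-0.0, -0.95, -0.311, 0.084], [1.0, -0.001, 0.001, -0.001], [-0.002, -0.311, 0.95, -0.136], [0.0, 0.0, 0.0, 1.0]] 296.65131878938945 281.9959196885674 211.72023145956314 centre px on bench [[0.689 0.118 0.   ]]
top 399 [0.6533 0.1192 0.0779] ((653.979736328125, 118.94539642333984), (12.156343460083008, 33.950618743896484), 46.949562072753906)
body 116 [0.6428 0.1204 0.0328] ((653.75244140625, 119.02967071533203), 22.780744552612305)
adapter yaw -43.050437927246094 centre 0.653979736328125 0.11894539642333984
dp to grasp (xy) 0.0010613662638053745 -0.002425840086108799 dz to tcp .066: -0.16402638467493072 turn -37.011984476343315
```

{"fn": "apply_moves", "kwargs": {"targets": [{"dp":[0.001,-0.0025,-0.01],"yaw":-37},{"dp":[0.001,-0.0025,-0.02],"yaw":-37},{"dp":[0.001,-0.0025,-0.02],"yaw":-37},{"dp":[0.001,-0.0025,-0.02],"yaw":-37},{"dp":[0.001,-0.0025,-0.02],"yaw":-37},{"dp":[0.001,-0.0025,-0.02],"yaw":-37},{"dp":[0.001,-0.0025,-0.02],"yaw":-37},{"dp":[0.001,-0.0025,-0.02],"yaw":-37}]}}

```text
time_s: 3.72
tcp_pos: [0.6534, 0.1174, 0.2093]
eef_rot: [180.0, 0.0, 137.1]
contact_force: [-0.0, -0.7, -0.3]
gripper_width: 0.0436
gripper_force: 0.0
```

```bash
python3 shot.py A3; python3 sock.py A3 .652 .12
```

```text
3.7167 [0.6534 0.1174 0.2093] [1.7995e+02 2.0000e-02 1.3705e+02] [-0.  -0.7 -0.3]
[[-0.0, -0.951, -0.31, 0.084], [1.0, -0.001, 0.001, 0.0], [-0.001, -0.31, 0.951, -0.136], [0.0, 0.0, 0.0, 1.0]] 296.65131878938945 281.9959196885674 211.72023145956314 centre px on bench [[0.675 0.098 0.   ]]
top 451 [0.6532 0.1198 0.0778] ((653.5941772460938, 119.34833526611328), (11.57581901550293, 33.67106628417969), 47.29585647583008)
body 122 [0.645  0.1267 0.0327] ((653.8524169921875, 119.3119125366211), 23.03093910217285)
adapter yaw -42.70414352416992 centre 0.6535941772460937 0.11934833526611328
dp to grasp (xy) 0.0002380107800331599 0.0019868671812968003 dz to tcp .066: -0.1432912016771505 turn 0.24453807943399397
```

{"fn": "apply_moves", "kwargs": {"targets": [{"dp":[0.0,0.0015,-0.03],"yaw":0},{"dp":[0.0,0.0015,-0.06],"yaw":0},{"dp":[0.0,0.0015,-0.09],"yaw":0},{"dp":[0.0,0.0015,-0.115],"yaw":0},{"dp":[0.0,0.0015,-0.13],"yaw":0},{"dp":[0.0,0.0015,-0.14],"yaw":0},{"dp":[0.0,0.0015,-0.143],"yaw":0},{"dp":[0.0,0.0015,-0.143],"yaw":0},{"dp":[0.0,0.0015,-0.143],"yaw":0}]}}

```text
time_s: 4.52
tcp_pos: [0.6541, 0.1199, 0.0667]
eef_rot: [179.9, 0.0, 136.9]
contact_force: [1.2, 0.2, 0.0]
gripper_width: 0.0439
gripper_force: 0.0
```

{"fn": "apply_moves", "kwargs": {"targets": [{"dp":[0,0,0],"yaw":0},{"dp":[0,0,0],"yaw":0},{"dp":[0,0,0],"yaw":0},{"dp":[0,0,0],"yaw":0},{"dp":[0,0,0],"yaw":0},{"dp":[0,0,0],"yaw":0}], "grip": 1.0, "squeeze": 40}}

```text
time_s: 5.02
tcp_pos: [0.6535, 0.1197, 0.0658]
eef_rot: [180.0, 0.0, 136.9]
contact_force: [-0.3, 0.1, 1.4]
gripper_width: 0.0122
gripper_force: 40.0
```

{"fn": "apply_moves", "kwargs": {"targets": [{"dp":[0,0,0.02],"yaw":0},{"dp":[0,0,0.05],"yaw":0},{"dp":[0,0,0.09],"yaw":0},{"dp":[-0.01,-0.02,0.13],"yaw":0},{"dp":[-0.025,-0.055,0.135],"yaw":-7},{"dp":[-0.04,-0.09,0.135],"yaw":-14},{"dp":[-0.055,-0.125,0.135],"yaw":-21},{"dp":[-0.07,-0.16,0.135],"yaw":-23},{"dp":[-0.085,-0.195,0.135],"yaw":-23},{"dp":[-0.1,-0.23,0.135],"yaw":-23},{"dp":[-0.118,-0.26,0.135],"yaw":-23},{"dp":[-0.1267,-0.275,0.135],"yaw":-23},{"dp":[-0.1267,-0.275,0.135],"yaw":-23},{"dp":[-0.1267,-0.275,0.135],"yaw":-23},{"dp":[-0.1267,-0.275,0.135],"yaw":-23},{"dp":[-0.1267,-0.275,0.135],"yaw":-23}]}}

```text
time_s: 6.35
tcp_pos: [0.5269, -0.1547, 0.2003]
eef_rot: [-180.0, -0.0, 113.9]
contact_force: [0.2, -0.2, -3.5]
gripper_width: 0.0121
gripper_force: 40.0
```

```bash
python3 shot.py An
cat > look.py <<'E'
from plant import get_state
import numpy as np
s=get_state(); print(s["time_s"],np.round(s["tcp_pos"],4),np.round(s["eef_rot"],2),np.round(s["contact_force"],1),np.round(s["moment"],2),s["gripper_width"])
E
python3 look.py
```

```text
6.35 [ 0.5269 -0.1547  0.2003] [-1.7998e+02 -2.0000e-02  1.1392e+02] [ 0.2 -0.2 -3.5]
[[-0.0, -0.951, -0.31, 0.084], [1.0, -0.001, 0.001, 0.001], [-0.001, -0.31, 0.951, -0.136], [0.0, 0.0, 0.0, 1.0]] 296.65131878938945 281.9959196885674 211.72023145956314 centre px on bench [[ 0.538 -0.178  0.   ]]
6.4 [ 0.527  -0.1546  0.2003] [-1.7998e+02 -2.0000e-02  1.1394e+02] [ 0.2  0.8 -3.8] [-0.09 -0.01  0.02] 0.011844685184237211
```

View pics/An.png

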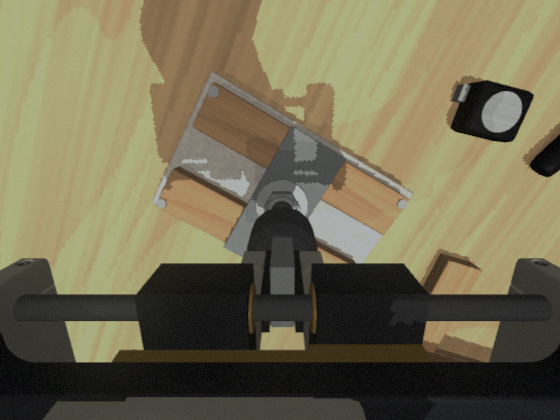

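The socket hangs upright in the jaws and its body lines up over the nut at about (282,205). Descending gently.

{"fn": "apply_moves", "kwargs": {"targets": [{"dp":[0,-0.0005,-0.02],"yaw":0},{"dp":[0,-0.0005,-0.04],"yaw":0},{"dp":[0,-0.0005,-0.05],"yaw":0},{"dp":[0,-0.0005,-0.055],"yaw":0},{"dp":[0,-0.0005,-0.057],"yaw":0},{"dp":[0,-0.0005,-0.059],"yaw":0},{"dp":[0,-0.0005,-0.061],"yaw":0},{"dp":[0,-0.0005,-0.062],"yaw":0},{"dp":[0,-0.0005,-0.062],"yaw":0}]}}

```text
time_s: 7.15
tcp_pos: [0.5269, -0.1558, 0.1389]
eef_rot: [180.0, 0.0, 113.9]
contact_force: [0.6, 0.4, -3.6]
gripper_width: 0.0119
gripper_force: 40.0
```

{"fn": "apply_moves", "kwargs": {"targets": [{"dp":[0,0,-0.001],"yaw":0},{"dp":[0,0,-0.002],"yaw":0},{"dp":[0,0,-0.003],"yaw":0},{"dp":[0,0,-0.003],"yaw":0}]}}

```text
time_s: 7.48
tcp_pos: [0.5266, -0.1559, 0.1354]
eef_rot: [-180.0, -0.0, 113.9]
contact_force: [0.2, 0.6, -4.3]
gripper_width: 0.012
gripper_force: 40.0
```

{"fn": "apply_moves", "kwargs": {"targets": [{"dp":[0,0,-0.002],"yaw":0},{"dp":[0,0,-0.004],"yaw":0},{"dp":[0,0,-0.006],"yaw":0},{"dp":[0,0,-0.0075],"yaw":0},{"dp":[0,0,-0.0075],"yaw":0}]}}

```text
time_s: 7.9
tcp_pos: [0.5264, -0.1558, 0.1276]
eef_rot: [-180.0, -0.0, 113.9]
contact_force: [0.2, -0.0, -4.5]
gripper_width: 0.0117
gripper_force: 40.0
```

{"fn": "apply_moves", "kwargs": {"targets": [{"dp":[0,0,-0.001],"yaw":0},{"dp":[0,0,-0.002],"yaw":0},{"dp":[0,0,-0.003],"yaw":0},{"dp":[0,0,-0.004],"yaw":0},{"dp":[0,0,-0.004],"yaw":0}]}}

```text
time_s: 8.32
tcp_pos: [0.5267, -0.1558, 0.1248]
eef_rot: [180.0, 0.0, 113.9]
contact_force: [-3.2, 1.4, 4.0]
gripper_width: 0.0118
gripper_force: 40.0
```

{"fn": "apply_moves", "kwargs": {"targets": [{"dp":[0,0,-0.001],"yaw":0},{"dp":[0,0,-0.001],"yaw":0},{"dp":[0,0,-0.001],"yaw":0},{"dp":[0,0,-0.001],"yaw":0}]}}

```text
time_s: 8.65
tcp_pos: [0.5268, -0.1559, 0.1248]
eef_rot: [180.0, 0.0, 113.9]
contact_force: [-6.3, 2.8, 12.9]
gripper_width: 0.0122
gripper_force: 40.0
```

```bash
python3 look.py; python3 shot.py seat
python3 - <<'E'
from h import *
from plant import cams
c,s=pickle.load(open("seat.pkl","rb")); P=cloud(c,s)
n=np.linalg.norm(P[...,:2]-[.527,-.1552],axis=2)
b=P[(n<.0275)&(P[...,2]>.05)&(P[...,2]<.12)]; z=b[:,2]
print("height histogram",np.histogram(z,np.arange(.05,.121,.005)))
c=cams.capture("scene"); im=c["image"][150:260,180:390]; cv2.imwrite("pics/end.png",cv2.resize(im[:,:,::-1],None,fx=3.5,fy=3.5,interpolation=cv2.INTER_CUBIC))
w=pickle.load(open("seat.pkl","rb"))[0]["image"][130:300,200:370]; cv2.imwrite("pics/endw.png",cv2.resize(w[:,:,::-1],None,fx=3.5,fy=3.5,interpolation=cv2.INTER_CUBIC))
E
```

```text
8.65 [ 0.5268 -0.1559  0.1248] [1.7996e+02 4.0000e-02 1.1392e+02] [-6.3  2.8 12.9] [1.12 2.35 0.03] 0.012240277006377987
8.65 [ 0.5268 -0.1559  0.1248] [1.7996e+02 4.0000e-02 1.1392e+02] [-6.3  2.8 12.9]
[[-0.0, -0.951, -0.31, 0.084], [1.0, -0.001, 0.001, 0.001], [-0.001, -0.31, 0.951, -0.136], [0.0, 0.0, 0.0, 1.0]] 296.65131878938945 281.9959196885674 211.72023145956314 centre px on bench [[ 0.528 -0.157  0.   ]]
height histogram (array([ 20, 842, 138, 137, 129, 141, 164, 158, 501, 794,  84, 218, 308,
       342]), array([0.05 , 0.055, 0.06 , 0.065, 0.07 , 0.075, 0.08 , 0.085, 0.09 ,
       0.095, 0.1  , 0.105, 0.11 , 0.115, 0.12 ]))
```

View pics/end.png

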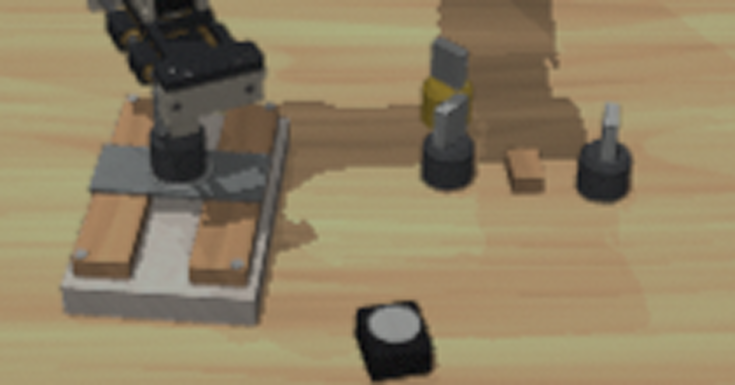

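View pics/endw.png

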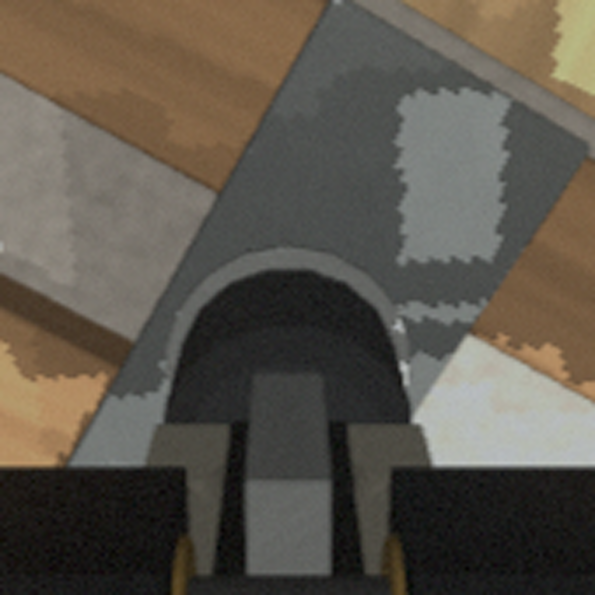

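The scene crop shows the socket at (180,155) down on the washer, with the other two sockets upright at (447,165) and (605,175). The wrist crop shows an even washer ring around the body. The shoulder sits at about 0.092–0.099 m, which puts the rim on the washer. TCP z held at 0.1248 m under a firmer push, so I'm handing in.

```bash
python3 -c "
from plant import r
print(r.close_job())"
```

```text
the job is handed in; nothing more can be done
None
```

The first socket I tried fits: it is seated on the nut, down on its washer and still gripped with a light push. The other two were never moved and still stand upright on the bench; the job is handed in, at about 9 s of the 72 s allowed.

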